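# Present a compound bar over its carrier

### The arm

A 7-joint arm with a two-finger parallel gripper is mounted at the origin on a cart in front of the work surface, level with it; the furniture and walls round the work are solid. World frame = base frame: x ahead of the robot, y to its left, z up, the work surface at z = 0. Lengths are in m, angles in rad, forces in N, time in s.
With the tool pointing down it reaches from about 0.425 to 0.825 m from the base axis. Payload 3.6 kg.
Tool frame: the origin (TCP) lies at the very end of the fingers, on their centre line; the grasp point (between the pads) lies 19 mm behind it; x points along the fingers, y is the direction in which the jaws open and shut, and the axes are right-handed (so a half turn about x gives the same grasp; the last joint's range is limited). The gripper opens to 85 mm and grips with 20 to 120 N. Pads are 22 mm wide; open, the fingers measure 114 mm over their backs; the gripper's body (76 mm by 85 mm) begins 54 mm behind the grasp point. The pads swing forward as they close: fully open they stand 13 mm farther back than shut.
Start: joints at [1.222, 0.615, -0.013, 1.423, 0.008, 1.103, -0.04], TCP at [0.206, -0.617, 0.231] pointing down, gripper open.
Joint ranges: [-3.12, 3.12], [-0.3, 2.06], [-1.34, 1.32], [0.26, 2.42], [-1.36, 4.5], [0.01, 1.98], [-2.84, 2.84]. Speed limits (rad/s): [2.79, 2.79, 3.14, 3.14, 3.14, 3.14, 3.14].

### API

Orientations are given as a unit quaternion [x, y, z, w].
In Python, from cell import state, snapshot, camera_info, job_done gives the robot as it stands. The module is installed in compiled form; this text tells all that it offers.
- The arm moves only by the tool play_rows, never from a script. Its arguments are lists of equal length, an entry for each row: "angular": the turn, a rotation vector about the tool's x, y, z in degrees, a list of three; "translation": the shift along the tool's x, y, z in m, a list of three; "claw": the gripper command: -1 is fully open, 1 is shut, values between are in proportion. A call has exactly 10 rows; each row is the pose to reach, as a shift and turn from the pose measured when the call began, along the tool's axes at that moment; what a row does not reach only later rows make up. A row lasts 1/12 s, in which the tool goes at most 41.7 mm and 7.16 degrees, less where a joint would pass 70% of its speed; a pose out of reach is approached as far as the arm can. A call with a gripper value outside its range is refused whole. The fingers move at their own pace and stop on an object; the grip force is fixed at half the most. Time passes only in rows, so rows that repeat a pose let the fingers close, or fill a call up. It gives the time, the measured TCP pose, the force and the opening at its end, in the units of the state.
- state(): the state, without advancing time (a new reading comes with each control period).
- snapshot(name): name is "side" or "top" or "wrist"; returns the picture (420x560x3 uint8, red, green, blue); there is no depth.
- camera_info(name): a dict with "fx", "fy", "cx", "cy" (pixels), "dist" ([k1, k2, p1, p2, k3] as OpenCV has them; the pictures are not rectified), "world_from_camera" (4x4, takes a point from camera to world coordinates). Camera axes: x right, y down, z forward; pixel columns grow to the right and rows downward; lengths in m; the calibration is good to about 2 mm. A picture is of the moment at which its call begins: read the wrist's pose just before it. camera_info takes no time and is no camera call; for the wrist camera it gives the pose at the moment of the call.
- job_done(): hands the job in, once; it reports no verdict.
The state is a dict: "clock": time; "joint_pos": joint angles; "joint_velocities": joint speeds; "joint_efforts": joint torques, N m; "eef_pos": TCP position; "ee_rot": TCP orientation; "contact_force": force on the tool from outside, world axes, zero at the start; "moment": the same for the moment, N m; "finger_gap": finger opening in m.
Only numpy, scipy, OpenCV 4.12 (cv2) and the standard library are available. Lean on these libraries where they do the work, as an engineer would, in place of code of your own. Each camera call takes 0.05 s, during which the arm holds its last target.

### The job

First push the bar carrier along the roller track, without lifting it off the rollers, until it is fully home against the end stop of the station bay. Then pick up the bar of polishing compound, lift it clear above the tops of the two cones standing in front of the track, and carry it over to the carrier without disturbing the cones, the tin or the felt bob. Finish while still holding it there in the gripper: level, lined up with the pocket and about a centimetre above its rim, never touching the carrier with it, so that the fit can be checked before it is lowered.

Things in the scene. Friction and masses are not known exactly. Their poses are not given: they have to be found in the camera images.
- track: Fixed roller track, 420 mm long (its y axis), 122 mm wide over the side frames (154 mm over the feet), origin on the table under its middle; yaw varies. 13 freely turning steel rollers, 22 mm thick, tops 42 mm above the table. Side frames rise to 54 mm, 108 mm apart inside, and guide the carrier. Its +y end is open; its -y end is the station bay.
- bay (a point): Middle of the bay, on the roller tops; axes as the track. The carrier's origin is here when it is fully home, pushed towards the track's -y against the end stop. The bay has steel cheeks 70 mm above the table, 106 mm apart inside, and an end stop 72 mm above the table with two rubber buffers, their faces 75 mm from this point.
- carrier: Grey block, 100 mm across the track (x), 150 mm along it (y), 44 mm high, about 0.7 kg, loose on the rollers between the side frames near the +y end of the track; its rim is 86 mm above the table. Origin in the middle of its underside. 1 to 3 N pushes it along; push its +y end face towards -y. It stops soon after the push ends.
- pocket (a point): Centre of the mouth of the carrier's oblong pocket, on the carrier's top face; axes as the carrier. The pocket is 46 mm (x) by 102 mm (y), 28 mm deep.
- bar_center (a point): Centre of the bar of polishing compound: a block 35 mm wide (x), 88 mm long (y), 33 mm high (z), 0.18 kg, half in a paper sleeve, lying flat on the table. Grip it across the 35 mm width. The point is 16.5 mm above its underside. Either end may lead in the pocket.
- tin: Bystander: round open tin, 65 mm across, 28 mm high, origin at the middle of its underside. Leave alone.
- bob: Bystander: felt bob, 48 mm across, 46 mm high, origin at the middle of its underside. Leave alone.
- cone_left: Obstacle: turned hollow-topped cone, 105 mm across the base, 96 mm high, standing in front of the track, the one to the left (+y). Origin at the middle of its underside. Leave alone.
- cone_right: Obstacle: a like cone, 105 mm across, 96 mm high, to the right (-y) in front of the bay. Origin at the middle of its underside. Leave alone.
Not all that is in view belongs to the job. There is more than one size of the part that bears bar_center; the job needs the larger.

How it is judged:
By the outcome, as a careful person would: the job done as asked, in the order asked, and still so for the second after the job is handed in, while the arm keeps its last pose, push and grip.
It also fails if it takes over 54 s, if anything falls off the work surface, if the arm or the gripper's body presses on something with over 40 N, if the wrist force passes 120 N, or if a joint passes its speed limit or range.

## Working session

There is one attempt and no reset: what is moved stays moved. The work goes in short steps, Python scripts to look and compute and a tool call to move; the robot and the scene stay as the last step left them, time stands still between calls to the robot, and variables do not carry over. Pictures are saved under pics/ and viewed, and the job is handed in when it is done.

Besides the shell and the picture viewer there is one more tool, called after "Call:" by a JSON object that holds its "fn" and its "kwargs". play_rows: Moves the arm, as the interface text tells. Its arguments: {"type":"object","properties":{"angular":{"type":"array"},"translation":{"type":"array"},"claw":{"type":"array"}},"required":["angular","translation","claw"]}

```bash
mkdir -p pics; python3 - <<'E'
from cell import *
import cv2,numpy as np
s=state();print(s['clock'],s['eef_pos'],s['ee_rot'],s['finger_gap'])
for n in("side","top"):
    cv2.imwrite(f"pics/{n}0.png",snapshot(n)[:,:,::-1]);c=camera_info(n);print({k:np.round(v,4).tolist() for k,v in c.items() if not isinstance(v,str)})
E
```

```text
0.0 [ 0.20534683 -0.61588773  0.2301223 ] [-0.69781443 -0.11422484  0.69812119 -0.11240333] 0.08561948163128455
{'fx': 443.7845, 'fy': 443.7845, 'cx': 277.8388, 'cy': 213.0875, 'dist': [-0.1304, 0.0, 0.0, 0.0, 0.0], 'world_from_camera': [[0.9979, -0.0221, 0.0602, 0.4494], [-0.0633, -0.4921, 0.8682, -0.7778], [0.0104, -0.8703, -0.4925, 0.5426], [0.0, 0.0, 0.0, 1.0]]}
{'fx': 504.8199, 'fy': 504.8199, 'cx': 264.8925, 'cy': 211.7571, 'dist': [0.0454, 0.0, 0.0, 0.0, 0.0], 'world_from_camera': [[-0.0227, -0.9982, 0.0554, 0.4318], [-0.9997, 0.0231, 0.0066, 0.0768], [-0.0079, -0.0552, -0.9984, 1.1526], [0.0, 0.0, 0.0, 1.0]]}
```

View pics/side0.png

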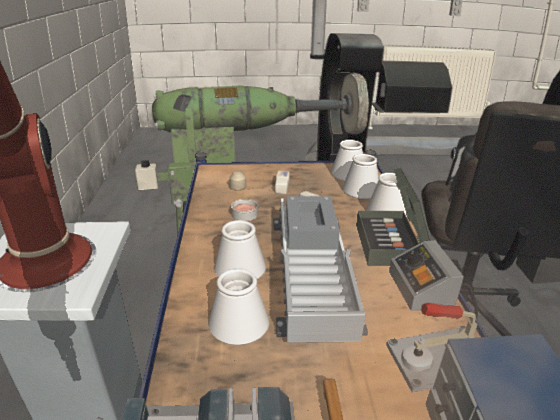

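View pics/top0.png

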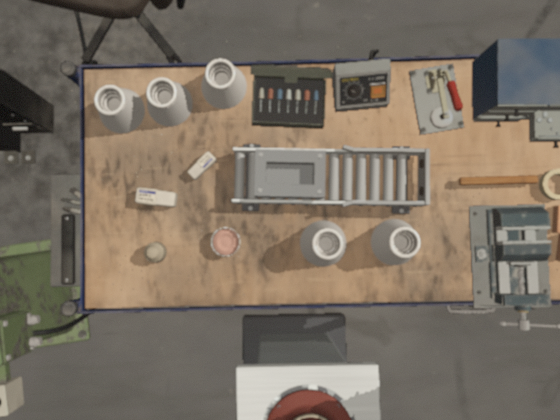

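The pictures show two pale bars in the top view: a larger one at (156,197) and a smaller one at (202,165). The carrier is at (287,174), the bay end of the track at (425,177), the cones at (322,243) and (397,242), the tin at (226,242) and the bob at (156,253).

```bash
python3 - <<'E'
import cv2
im=cv2.imread("pics/top0.png")
cv2.imwrite("pics/t1.png",cv2.resize(im[130:280,225:440],None,fx=3.7,fy=3.7,interpolation=cv2.INTER_CUBIC))
cv2.imwrite("pics/t2.png",cv2.resize(im[140:280,110:260],None,fx=4,fy=4,interpolation=cv2.INTER_CUBIC))
im=cv2.imread("pics/side0.png")
cv2.imwrite("pics/s1.png",cv2.resize(im[155:345,190:380],None,fx=3.1,fy=3.1,interpolation=cv2.INTER_CUBIC))
E
```

```text
(no output)
```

View pics/t1.png

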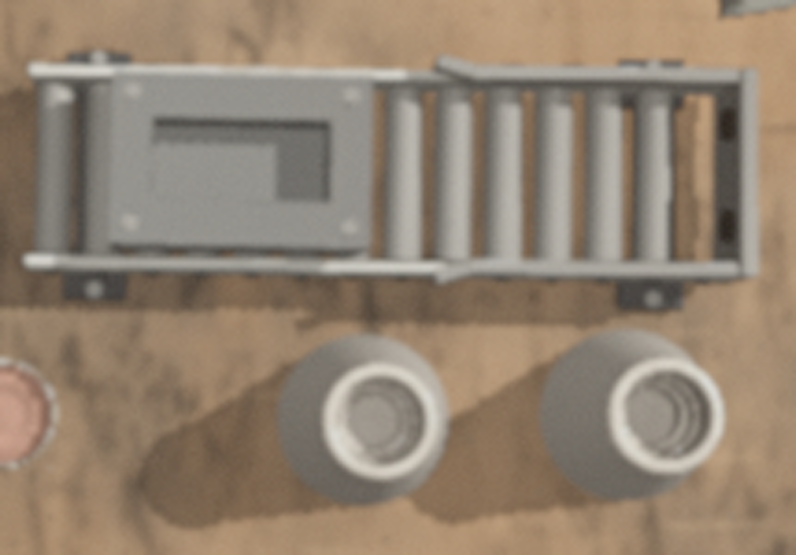

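View pics/t2.png

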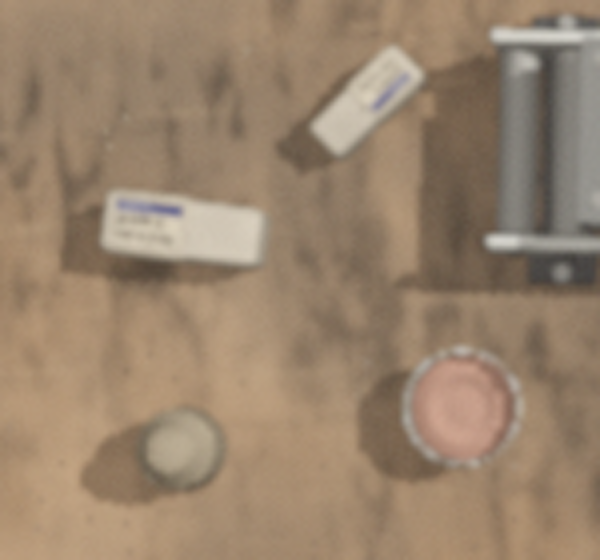

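View pics/s1.png

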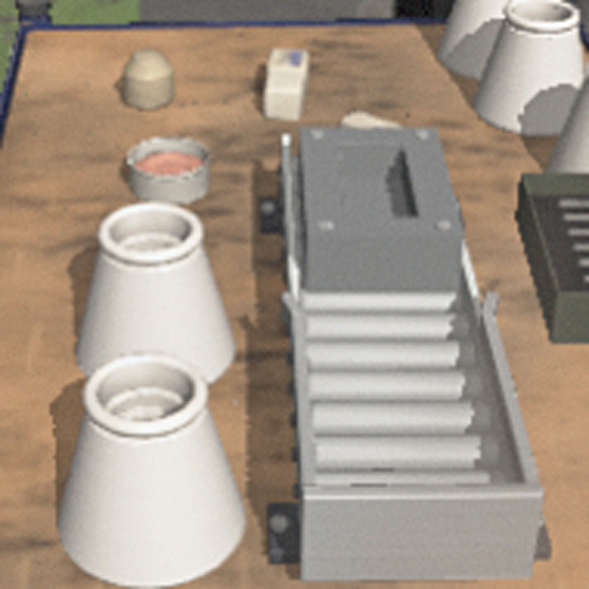

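```bash
cat > h.py <<'E'
import numpy as np,cv2
from cell import camera_info
def ray(n,p,c=None):
    c=c or camera_info(n);K=np.array([[c['fx'],0,c['cx']],[0,c['fy'],c['cy']],[0,0,1.]])
    u=cv2.undistortPoints(np.array(p,float).reshape(-1,1,2),K,np.array(c['dist'],float)).reshape(-1,2)
    T=np.array(c['world_from_camera']);d=np.c_[u,np.ones(len(u))]@T[:3,:3].T
    return T[:3,3],d
def plane(n,p,z,c=None):
    o,d=ray(n,p,c);return o+d*((z-o[2])/d[:,2])[:,None]
def tri(p1,p2):
    o1,d1=ray('top',[p1]);o2,d2=ray('side',[p2]);a=d1[0];b=d2[0]
    t=np.linalg.lstsq(np.c_[a,-b],o2-o1,rcond=None)[0];q1=o1+a*t[0];q2=o2+b*t[1];return (q1+q2)/2,np.linalg.norm(q1-q2)
def proj(n,P):
    c=camera_info(n);K=np.array([[c['fx'],0,c['cx']],[0,c['fy'],c['cy']],[0,0,1.]])
    T=np.linalg.inv(np.array(c['world_from_camera']))
    return cv2.projectPoints(np.array(P,float),cv2.Rodrigues(T[:3,:3])[0],T[:3,3],K,np.array(c['dist'],float))[0].reshape(-1,2)
E
python3 - <<'E'
from h import *
np.set_printoptions(precision=4,suppress=True)
f=lambda q,s,o:(np.array(q,float)+.5)/s-.5+np.array(o)
T1=lambda q:f(q,3.7,(225,130));T2=lambda q:f(q,4,(110,140));S1=lambda q:f(q,3.1,(190,155))
print('car',plane('top',T1([(112,72),(373,75),(110,247),(370,250)]),.086))
p=plane('top',T1([(153,119),(330,121),(153,198),(330,200)]),.086);print('pocket',p,p.mean(0))
print('rails+y',plane('top',T1([(30,70),(25,262)]),.054))
print('stop',plane('top',T1([(755,72),(755,273)]),.071))
print('buffer faces',plane('top',T1([(716,128),(716,225)]),.058))
print('rim cones',plane('top',T1([(385,421),(666,416)]),.096))
print('tin',plane('top',T2([(463,407)]),.028),'bob',plane('top',T2([(182,450)]),.03))
# bar by mask
im=cv2.imread('pics/top0.png');h=cv2.cvtColor(im,cv2.COLOR_BGR2HSV)
sub=im[140:280,110:260].astype(int)
m=((sub.min(2)>135)&(sub.max(2)-sub.min(2)<60)).astype(np.uint8)
m=cv2.morphologyEx(m,cv2.MORPH_CLOSE,np.ones((5,5)))
for c in cv2.findContours(m,0,2)[0]:
    if cv2.contourArea(c)>100:
        r=cv2.minAreaRect(c);b=cv2.boxPoints(r)+[110,140];w=plane('top',b,.033);print(cv2.contourArea(c),r,w.mean(0)[:2],[np.linalg.norm(w[i]-w[i-1]) for i in range(2)],np.degrees(np.arctan2(*(w[1]-w[0])[[1,0]])),np.degrees(np.arctan2(*(w[2]-w[1])[[1,0]])))
print('bar corners manual',plane('top',T2([(110,191),(265,208),(262,266),(103,250)]),.033))
# vise, cabinet heights unknown
E
```

```text
car [[ 0.625   0.1021  0.086 ]
 [ 0.6196 -0.0478  0.086 ]
 [ 0.524   0.1055  0.086 ]
 [ 0.5188 -0.0432  0.086 ]]
pocket [[ 0.5972  0.0792  0.086 ]
 [ 0.5936 -0.0224  0.086 ]
 [ 0.5517  0.0802  0.086 ]
 [ 0.5481 -0.0212  0.086 ]] [0.5726 0.029  0.086 ]
rails+y [[0.6332 0.1515 0.054 ]
 [0.5191 0.1567 0.054 ]]
stop [[ 0.6181 -0.2701  0.071 ]
 [ 0.5015 -0.2656  0.071 ]]
buffer faces [[ 0.5879 -0.2504  0.058 ]
 [ 0.5309 -0.2483  0.058 ]]
rim cones [[ 0.4212 -0.0477  0.096 ]
 [ 0.4206 -0.2049  0.096 ]]
tin [[0.4302 0.1737 0.028 ]] bob [[0.4101 0.3295 0.03  ]]
166.0 ((112.0, 101.0), (16.0, 30.0), 0.0) [0.4313 0.1807] [np.float64(0.035368881146988274), np.float64(0.06630296528758972)] -0.9509619486447078 -91.32487478958957
536.5 ((45.689998626708984, 56.66999816894531), (40.022247314453125, 15.273507118225098), 8.130102157592773) [0.5331 0.3263] [np.float64(0.08885813105495788), np.float64(0.03400882240838187)] -8.62531020703219 -99.46356552352141
303.0 ((91.25000762939453, 24.75), (11.31370735168457, 28.991378784179688), 45.0) [0.6022 0.2239] [np.float64(0.025375659278916093), np.float64(0.06472460194347136)] -45.92865017193538 -136.36501418126554
295.0 ((135.99998474121094, 28.999996185302734), (49.99999237060547, 25.999996185302734), 90.0) [0.5905 0.1242] [np.float64(0.11219285482055454), np.float64(0.05815835528497828)] -91.36029959933994 178.7316038136041
bar corners manual [[0.5547 0.3672 0.033 ]
 [0.5433 0.2813 0.033 ]
 [0.511  0.2834 0.033 ]
 [0.5219 0.3714 0.033 ]]
```

```bash
cat >> h.py <<'E'
from scipy.spatial.transform import Rotation as R
from cell import state
def tgt(yaw,flip=1):
    # tool x down, tool y = flip*world x rotated by yaw(deg)
    a=np.radians(yaw);x=np.array([0,0,-1.]);y=flip*np.array([np.cos(a),np.sin(a),0]);return R.from_matrix(np.c_[x,y,np.cross(x,y)])
def delta(P,Rt):
    s=state();R0=R.from_quat(s['ee_rot'])
    print('t',round(s['clock'],2),'tcp',np.round(s['eef_pos'],4),'gap',round(s['finger_gap'],4),'F',np.round(s['contact_force'],1),'j',np.round(s['joint_pos'],2))
    print(' trans(tool)',np.round(R0.inv().apply(np.array(P)-s['eef_pos']),4),'rotvec',np.round((R0.inv()*Rt).as_rotvec(degrees=True),2))
E
python3 - <<'E'
from h import *
s=state();print(np.round(R.from_quat(s['ee_rot']).as_matrix(),3))
for f in(1,-1):delta([.577,.16,.3],tgt(-2.2,f))
delta([.3,-.45,.4],tgt(-2.2,1))
for p1,p2 in [((497,210),(205,390)),]:print(tri(p1,p2))
E
```

```text
[[-0.001  0.316 -0.949]
 [ 0.002 -0.949 -0.316]
 [-1.    -0.002  0.   ]]
t 0.1 tcp [ 0.2054 -0.616   0.2302] gap 0.0853 F [-0.6  0.2  0.5] j [ 1.22  0.62 -0.01  1.42  0.01  1.1  -0.04]
 trans(tool) [-0.0683 -0.6187 -0.598 ] rotvec [-69.36  -0.08   0.12]
t 0.1 tcp [ 0.2054 -0.616   0.2302] gap 0.0853 F [-0.6  0.2  0.5] j [ 1.22  0.62 -0.01  1.42  0.01  1.1  -0.04]
 trans(tool) [-0.0683 -0.6187 -0.598 ] rotvec [1.1064e+02 1.3000e-01 9.0000e-02]
t 0.1 tcp [ 0.2054 -0.616   0.2302] gap 0.0853 F [-0.6  0.2  0.5] j [ 1.22  0.62 -0.01  1.42  0.01  1.1  -0.04]
 trans(tool) [-0.1695 -0.1279 -0.1423] rotvec [-69.36  -0.08   0.12]
(array([ 0.43509959, -0.40815637,  0.0869697 ]), np.float64(0.09762703169201649))
```

```bash
python3 - <<'E'
import cv2,numpy as np
a=cv2.imread("pics/top0.png")[190:340,460:560];b=cv2.imread("pics/side0.png")[370:420,130:300]
a=cv2.resize(a,None,fx=3.5,fy=3.5);b=cv2.resize(b,None,fx=2.5,fy=2.5)
o=np.zeros((525,780,3),np.uint8);o[:a.shape[0],:a.shape[1]]=a;o[:b.shape[0],352:352+b.shape[1]]=b;cv2.imwrite("pics/v.png",o)
E
```

```text
(no output)
```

View pics/v.png

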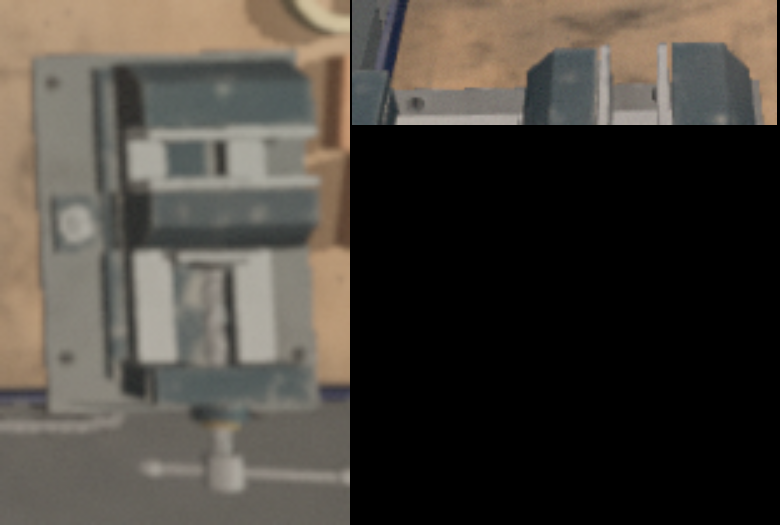

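Call:
{"fn": "play_rows", "kwargs": {"angular": [[0,0,0],[0,0,0],[-5,0,0],[-10,0,0],[-15,0,0],[-20,0,0],[-25,0,0],[-30,0,0],[-35,0,0],[-40,0,0]], "translation": [[-0.04,0,0],[-0.08,0,0],[-0.1,-0.02,-0.033],[-0.1,-0.041,-0.068],[-0.1,-0.062,-0.103],[-0.1,-0.083,-0.138],[-0.1,-0.104,-0.173],[-0.1,-0.125,-0.208],[-0.1,-0.145,-0.242],[-0.1,-0.165,-0.275]], "claw": [0,0,0,0,0,0,0,0,0,0]}}

```text
clock: 0.93
eef_pos: [0.415, -0.3706, 0.3304]
ee_rot: [0.616, 0.348, -0.616, 0.346]
contact_force: [-0.3, -1.8, 0.0]
finger_gap: 0.0426
```

```bash
python3 - <<'E'
from h import *
delta([.574,.147,.27],tgt(-2.2))
E
```

```text
t 0.93 tcp [ 0.415  -0.3706  0.3304] gap 0.0426 F [-0.3 -1.8  0. ] j [ 0.85  0.4  -0.24  1.53  0.1   1.23  0.05]
 trans(tool) [ 0.0616 -0.1328 -0.5248] rotvec [-29.09  -0.13   0.12]
```

Call:
{"fn": "play_rows", "kwargs": {"angular": [[-3,0,0],[-6,0,0],[-9,0,0],[-12,0,0],[-15,0,0],[-18,0,0],[-21,0,0],[-24,0,0],[-27,0,0],[-29,0,0]], "translation": [[0,-0.01,-0.039],[0,-0.02,-0.078],[0,-0.03,-0.117],[0,-0.04,-0.156],[0,-0.05,-0.195],[0,-0.06,-0.235],[0,-0.07,-0.275],[0,-0.08,-0.315],[0,-0.09,-0.355],[0,-0.1,-0.395]], "claw": [0,0,0,0,0,0,0,0,0,0]}}

```text
clock: 1.77
eef_pos: [0.5346, 0.0205, 0.331]
ee_rot: [0.509, 0.491, -0.509, 0.489]
contact_force: [0.1, -0.1, 0.6]
finger_gap: 0.0426
```

```bash
python3 - <<'E'
from h import *
delta([.574,.147,.2],tgt(-2.2))
cv2.imwrite("pics/w0.png",__import__('cell').snapshot('wrist')[:,:,::-1])
E
```

```text
t 1.77 tcp [0.5346 0.0205 0.331 ] gap 0.0426 F [ 0.1 -0.1  0.6] j [ 0.25  0.38 -0.49  1.58  0.18  1.22 -0.3 ]
 trans(tool) [ 0.1312  0.0348 -0.1276] rotvec [ 0.02 -0.13  0.12]
```

View pics/w0.png

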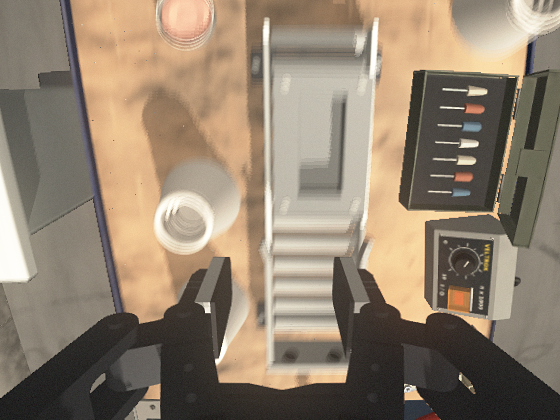

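The wrist view shows the carrier pocket at about (323,148), the empty rollers below it and the buffers near (318,353).

Call:
{"fn": "play_rows", "kwargs": {"angular": [[0,0,0],[0,0,0],[0,0,0],[0,0,0],[0,0,0],[0,0,0],[0,0,0],[0,0,0],[0,0,0],[0,0,0]], "translation": [[0,0.01,-0.035],[0,0.02,-0.07],[0,0.03,-0.105],[0.02,0.035,-0.128],[0.06,0.035,-0.128],[0.1,0.035,-0.128],[0.14,0.035,-0.128],[0.175,0.035,-0.128],[0.21,0.035,-0.128],[0.23,0.035,-0.128]], "claw": [0,0,0,0,0,0,0,0,0,0]}}

```text
clock: 2.65
eef_pos: [0.5711, 0.1614, 0.0985]
ee_rot: [0.506, 0.499, -0.504, 0.49]
contact_force: [0.2, 0.3, 0.5]
finger_gap: 0.0425
```

```bash
python3 - <<'E'
from h import *
delta([.5745,.147,.056],tgt(-2.2))
delta([.5685,-.05,.056],tgt(-2.2))
cv2.imwrite("pics/s2.png",__import__('cell').snapshot('side')[100:300,190:390,::-1].repeat(3,0).repeat(3,1))
E
```

```text
t 2.65 tcp [0.5711 0.1614 0.0985] gap 0.0425 F [0.2 0.3 0.5] j [-0.05  0.72 -0.41  1.72  0.37  0.78 -0.66]
 trans(tool) [0.0423 0.004  0.0148] rotvec [ 0.94 -0.6   0.38]
t 2.65 tcp [0.5711 0.1614 0.0985] gap 0.0425 F [0.2 0.3 0.5] j [-0.05  0.72 -0.41  1.72  0.37  0.78 -0.66]
 trans(tool) [0.0402 0.0023 0.2118] rotvec [ 0.94 -0.6   0.38]
```

View pics/s2.png

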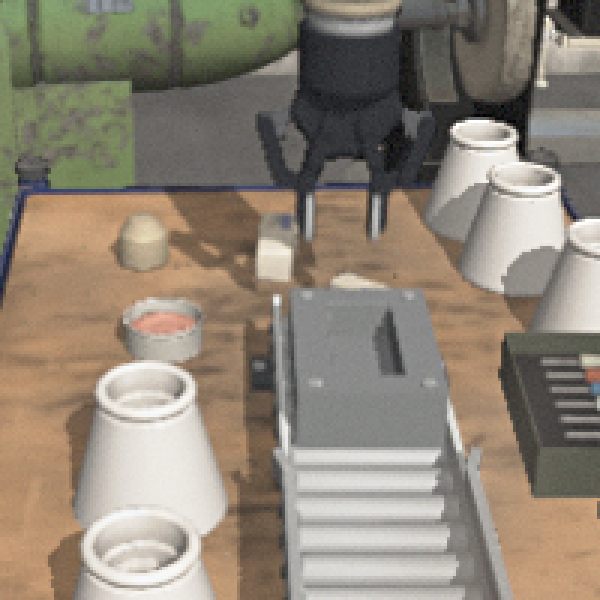

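Call:
{"fn": "play_rows", "kwargs": {"angular": [[0.5,-0.3,0.2],[0.9,-0.6,0.4],[0.9,-0.6,0.4],[0.9,-0.6,0.4],[0.9,-0.6,0.4],[0.9,-0.6,0.4],[0.9,-0.6,0.4],[0.9,-0.6,0.4],[0.9,-0.6,0.4],[0.9,-0.6,0.4]], "translation": [[0.02,0.002,0.01],[0.042,0.004,0.015],[0.042,0.004,0.02],[0.042,0.004,0.03],[0.042,0.004,0.04],[0.042,0.004,0.05],[0.042,0.004,0.06],[0.042,0.004,0.072],[0.041,0.003,0.085],[0.041,0.003,0.1]], "claw": [0,0,0,0,0,0,0,0,0,0]}}

```text
clock: 3.53
eef_pos: [0.57, 0.0608, 0.0547]
ee_rot: [-0.508, -0.492, 0.51, -0.49]
contact_force: [-0.2, 4.2, 1.9]
finger_gap: 0.0426
```

```bash
python3 - <<'E'
from h import *
delta([.564,-.089,.057],tgt(-2.2))
cv2.imwrite("pics/s3.png",__import__('cell').snapshot('side')[100:300,190:390,::-1].repeat(3,0).repeat(3,1))
E
```

```text
t 3.53 tcp [0.57   0.0608 0.0547] gap 0.0426 F [-0.2  4.2  1.9] j [ 0.09  0.75 -0.38  1.81  0.43  0.66 -0.57]
 trans(tool) [-0.0022 -0.0006  0.1499] rotvec [0.14 0.04 0.19]
```

View pics/s3.png

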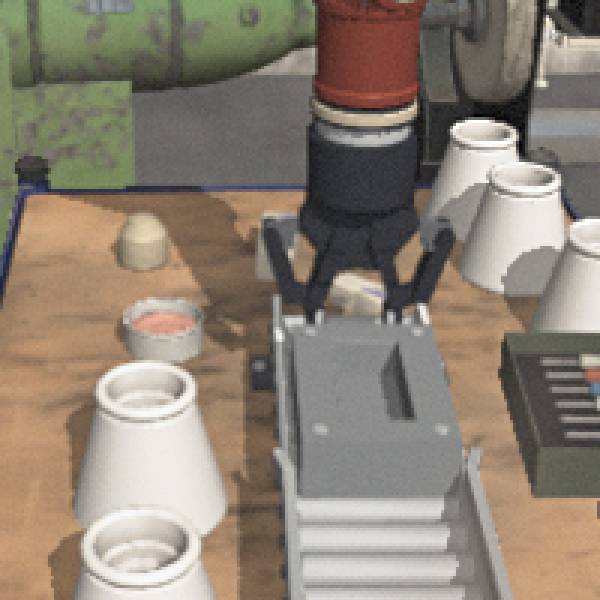

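The carrier is sliding on the rollers with 4 N push; carry on.

Call:
{"fn": "play_rows", "kwargs": {"angular": [[0,0,0],[0,0,0],[0,0,0],[0,0,0],[0,0,0],[0,0,0],[0,0,0],[0,0,0],[0,0,0],[0,0,0]], "translation": [[0,0,0.014],[0,0,0.028],[0,0,0.042],[0,0,0.056],[0,0,0.07],[0,0,0.084],[0,0,0.097],[0,0,0.109],[0,0,0.119],[0,0,0.127]], "claw": [0,0,0,0,0,0,0,0,0,0]}}

```text
clock: 4.42
eef_pos: [0.5644, -0.0736, 0.0549]
ee_rot: [-0.508, -0.489, 0.514, -0.49]
contact_force: [0.6, 1.3, -0.8]
finger_gap: 0.0426
```

```bash
python3 - <<'E'
from h import *
delta([.564,-.089,.056],tgt(-2.2))
i=__import__('cell').snapshot('top')[130:280,225:440,::-1];cv2.imwrite("pics/t3.png",cv2.resize(i,None,fx=3.7,fy=3.7))
E
```

```text
t 4.42 tcp [ 0.5644 -0.0736  0.0549] gap 0.0426 F [ 0.6  1.3 -0.8] j [ 0.33  0.75 -0.4   1.82  0.45  0.66 -0.37]
 trans(tool) [-0.001   0.0002  0.0154] rotvec [-0.25  0.39  0.28]
```

View pics/t3.png

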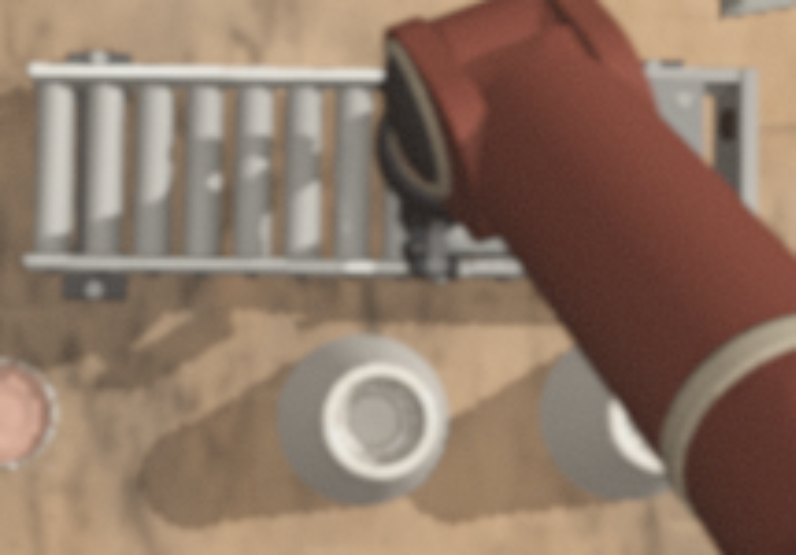

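The top view shows the carrier's leading edge about 3 px short of the buffers (703 against 716 in the enlarged crop). I'll finish gently.

Call:
{"fn": "play_rows", "kwargs": {"angular": [[0,0.3,0.2],[0,0.3,0.2],[0,0.3,0.2],[0,0.3,0.2],[0,0.3,0.2],[0,0.3,0.2],[0,0.3,0.2],[0,0.3,0.2],[0,0.3,0.2],[0,0.3,0.2]], "translation": [[0,0,0.003],[0,0,0.005],[0,0,0.007],[0,0,0.009],[0,0,0.011],[0,0,0.013],[0,0,0.014],[0,0,0.015],[0,0,0.016],[0,0,0.017]], "claw": [0,0,0,0,0,0,0,0,0,0]}}

```text
clock: 5.3
eef_pos: [0.5634, -0.0919, 0.0549]
ee_rot: [-0.51, -0.489, 0.512, -0.489]
contact_force: [0.7, 3.6, -1.1]
finger_gap: 0.0425
```

Call:
{"fn": "play_rows", "kwargs": {"angular": [[0,0,0],[0,0,0],[0,0,0],[0,0,0],[0,0,0],[0,0,0],[0,0,0],[0,0,0],[0,0,0],[0,0,0]], "translation": [[0,0,0.001],[0,0,0.002],[0,0,0.003],[0,0,0.004],[0,0,0.005],[0,0,0.005],[0,0,0.006],[0,0,0.006],[0,0,0.006],[0,0,0.006]], "claw": [0,0,0,0,0,0,0,0,0,0]}}

```text
clock: 6.13
eef_pos: [0.5635, -0.0919, 0.0549]
ee_rot: [0.511, 0.491, -0.509, 0.488]
contact_force: [0.3, 10.2, -1.8]
finger_gap: 0.0429
```

```bash
python3 - <<'E'
from h import *
delta([.564,-.089,.056],tgt(-2.2))
i=__import__('cell').snapshot('top')[130:280,225:440,::-1];cv2.imwrite("pics/t4.png",cv2.resize(i,None,fx=3.7,fy=3.7))
E
```

```text
t 6.13 tcp [ 0.5635 -0.0919  0.0549] gap 0.0429 F [ 0.3 10.2 -1.8] j [ 0.38  0.75 -0.41  1.82  0.45  0.66 -0.33]
 trans(tool) [-0.001   0.0004 -0.0029] rotvec [-0.12 -0.3   0.07]
```

View pics/t4.png

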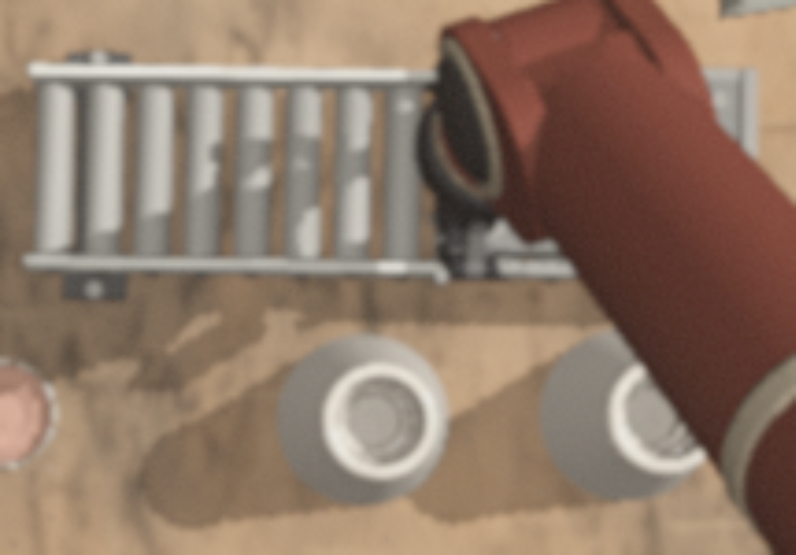

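Position holds while the force rises from 3.6 to 10 N, so the carrier is against the buffers. I'll back off, rise, and look at the pocket from above.

Call:
{"fn": "play_rows", "kwargs": {"angular": [[0,0,0],[0,0,0],[0,0,0],[0,0,0],[0,0,0],[0,0,0],[0,0,0],[0,0,0],[0,0,0],[0,0,0]], "translation": [[0,0,-0.005],[0,0,-0.015],[0,0,-0.03],[-0.01,0,-0.04],[-0.05,0,-0.04],[-0.09,0,-0.04],[-0.13,0,-0.04],[-0.17,0,-0.03],[-0.21,0,-0.015],[-0.25,0,0]], "claw": [0,0,0,0,0,0,0,-0.5,-0.5,-0.5]}}

```text
clock: 7.02
eef_pos: [0.5632, -0.0926, 0.3064]
ee_rot: [0.511, 0.491, -0.509, 0.489]
contact_force: [0.9, -0.5, 0.2]
finger_gap: 0.064
```

Call:
{"fn": "play_rows", "kwargs": {"angular": [[0,0,0],[0,0,0],[0,0,0],[0,0,0],[0,0,0],[0,0,0],[0,0,0],[0,0,0],[0,0,0],[0,0,0]], "translation": [[0,0,0.03],[0,0,0.06],[0,0,0.09],[0,0,0.12],[0,0,0.14],[0,0,0.15],[0,0,0.15],[0,0,0.15],[0,0,0.15],[0,0,0.15]], "claw": [-1,-1,-1,-1,-1,-1,-1,-1,-1,-1]}}

```text
clock: 7.85
eef_pos: [0.5579, -0.2398, 0.3063]
ee_rot: [0.51, 0.492, -0.507, 0.49]
contact_force: [0.5, -0.1, 0.6]
finger_gap: 0.0855
```

```bash
python3 - <<'E'
from h import *
from cell import snapshot
import pickle
delta([.53,.25,.25],tgt(-8.5))
c=camera_info('wrist');w=snapshot('wrist');t=snapshot('top')
pickle.dump((c,w,t),open('v1.pkl','wb'))
cv2.imwrite("pics/w1.png",w[:,:,::-1]);cv2.imwrite("pics/t5.png",cv2.resize(t[130:280,225:440,::-1],None,fx=3.7,fy=3.7))
E
```

```text
t 7.85 tcp [ 0.5579 -0.2398  0.3063] gap 0.0855 F [ 0.5 -0.1  0.6] j [ 0.68  0.53 -0.52  1.43  0.26  1.25  0.1 ]
 trans(tool) [ 0.0587 -0.0453 -0.4883] rotvec [ 6.47 -0.28 -0.03]
```

View pics/w1.png

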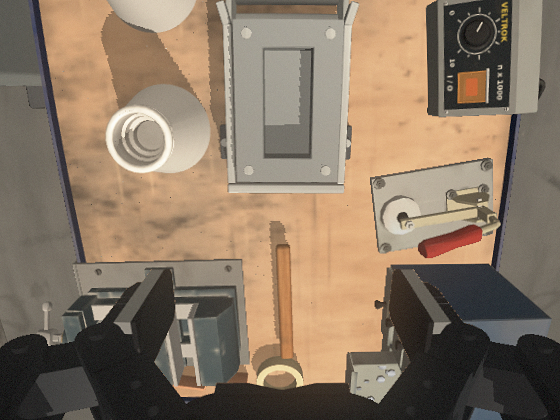

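View pics/t5.png

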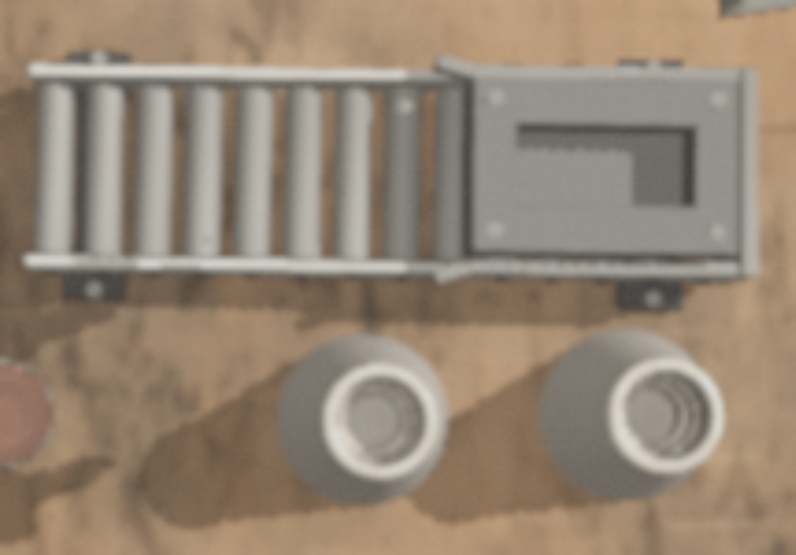

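Wrist view: the carrier is seated against the stop at row 185, with pocket corners near (263,49), (313,47), (314,157) and (264,158). The top view agrees that it is home.

```bash
python3 - <<'E'
import pickle,cv2
c,w,t=pickle.load(open('v1.pkl','rb'))
cv2.imwrite('pics/w1z.png',cv2.resize(w[5:200,215:365,::-1],None,fx=4,fy=3,interpolation=cv2.INTER_CUBIC))
E
```

```text
(no output)
```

View pics/w1z.png

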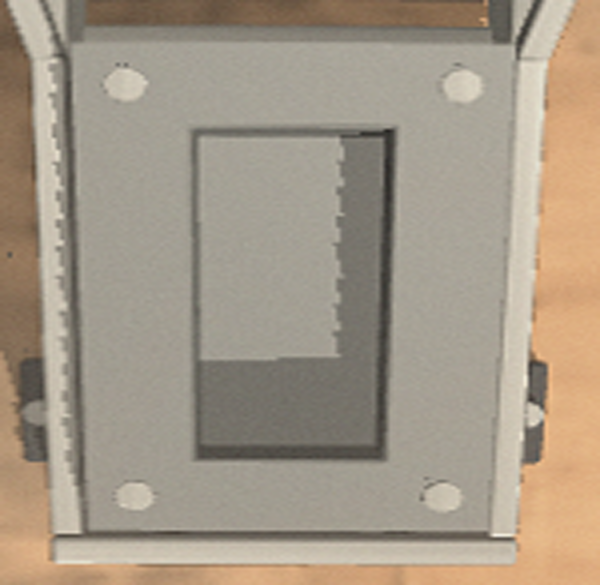

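Call:
{"fn": "play_rows", "kwargs": {"angular": [[0,0,0],[0,0,0],[0,0,0],[1,0,0],[2,0,0],[3,0,0],[4,0,0],[5,0,0],[6,0,0],[6.5,0,0]], "translation": [[0,-0.004,-0.04],[0,-0.008,-0.08],[0,-0.012,-0.12],[0,-0.016,-0.16],[0,-0.02,-0.2],[0,-0.024,-0.24],[0,-0.028,-0.28],[0,-0.032,-0.32],[0,-0.036,-0.36],[0,-0.04,-0.4]], "claw": [-1,-1,-1,-1,-1,-1,-1,-1,-1,-1]}}

```text
clock: 8.78
eef_pos: [0.5315, 0.1632, 0.3083]
ee_rot: [0.537, 0.462, -0.535, 0.46]
contact_force: [0.4, 0.3, -0.0]
finger_gap: 0.0851
```

```bash
python3 - <<'E'
from h import *
delta([.53,.27,.25],tgt(-8.5))
E
```

```text
t 8.78 tcp [0.5315 0.1632 0.3083] gap 0.0851 F [ 0.4  0.3 -0. ] j [ 0.03  0.45 -0.56  1.57  0.25  1.19 -0.73]
 trans(tool) [ 0.0587 -0.0174 -0.1052] rotvec [-0.06 -0.26 -0.04]
```

Call:
{"fn": "play_rows", "kwargs": {"angular": [[0,0,0],[0,0,0],[0,0,0],[0,0,0],[0,0,0],[0,0,0],[0,0,0],[0,0,0],[0,0,0],[0,0,0]], "translation": [[0,-0.004,-0.03],[0.01,-0.008,-0.06],[0.03,-0.012,-0.08],[0.05,-0.015,-0.09],[0.058,-0.017,-0.095],[0.058,-0.017,-0.095],[0.058,-0.017,-0.095],[0.058,-0.017,-0.095],[0.058,-0.017,-0.095],[0.058,-0.017,-0.095]], "claw": [-1,-1,-1,-1,-1,-1,-1,-1,-1,-1]}}

```text
clock: 9.62
eef_pos: [0.5298, 0.259, 0.2518]
ee_rot: [0.538, 0.461, -0.534, 0.46]
contact_force: [0.3, 0.2, -0.0]
finger_gap: 0.085
```

```bash
python3 - <<'E'
from h import *
from cell import snapshot
import pickle
np.set_printoptions(precision=4,suppress=True)
c,w,t=pickle.load(open('v1.pkl','rb'))
q=np.array([(191,129),(396,128),(387,460),(196,460)],float)
p=(q+.5)/[4,3]-.5+[215,5]
P=plane('wrist',p,.086,c);print('pocket wrist',P[:,:2],P.mean(0)[:2])
q=np.array([(516,124),(694,126),(694,205),(516,204)],float);p=(q+.5)/3.7-.5+[225,130];T=plane('top',p,.086);print('pocket top',T[:,:2],T.mean(0)[:2])
q=np.array([(125,85),(462,86),(442,496),(135,496)],float);p=(q+.5)/[4,3]-.5+[215,5];P=plane('wrist',p,.086,c);print('screws wrist',P[:,:2],P.mean(0)[:2])
q=np.array([(496,97),(718,100),(717,232),(495,229)],float);p=(q+.5)/3.7-.5+[225,130];T=plane('top',p,.086);print('screws top',T[:,:2],T.mean(0)[:2])
delta([.533,.326,.2],tgt(-8.5))
c=camera_info('wrist');w=snapshot('wrist');t=snapshot('top');pickle.dump((c,w,t),open('v2.pkl','wb'));cv2.imwrite("pics/w2.png",w[:,:,::-1])
E
```

```text
pocket wrist [[ 0.5445 -0.1279]
 [ 0.591  -0.1292]
 [ 0.5874 -0.231 ]
 [ 0.5408 -0.2294]] [ 0.5659 -0.1794]
pocket top [[ 0.5892 -0.1286]
 [ 0.5854 -0.2297]
 [ 0.5401 -0.228 ]
 [ 0.5432 -0.1272]] [ 0.5645 -0.1784]
screws wrist [[ 0.5302 -0.1148]
 [ 0.6061 -0.1177]
 [ 0.6008 -0.2434]
 [ 0.5252 -0.2408]] [ 0.5656 -0.1792]
screws top [[ 0.6051 -0.1177]
 [ 0.6    -0.2438]
 [ 0.5244 -0.2404]
 [ 0.5292 -0.1148]] [ 0.5647 -0.1792]
t 9.62 tcp [0.5298 0.259  0.2518] gap 0.085 F [ 0.3  0.2 -0. ] j [-0.16  0.55 -0.55  1.57  0.3   1.1  -0.92]
 trans(tool) [ 0.0522 -0.0071 -0.0664] rotvec [-0.17 -0.3  -0.16]
```

View pics/w2.png

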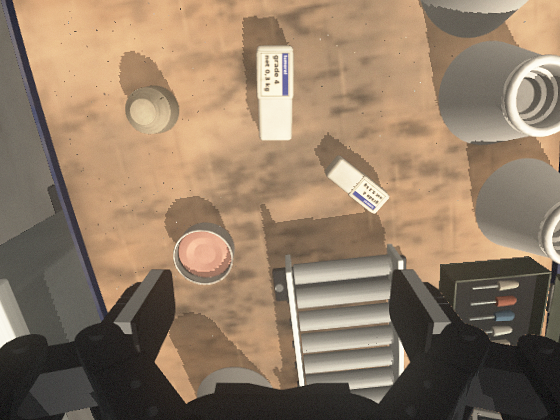

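The bar (the larger, "0.3 kg" label) is at (275,93) and the smaller one at (358,186). The tin is at (204,254) and the bob at (151,109).

```bash
python3 - <<'E'
import pickle,cv2
c,w,t=pickle.load(open('v2.pkl','rb'))
cv2.imwrite('pics/w2z.png',cv2.resize(w[35:150,235:315,::-1],None,fx=5,fy=5,interpolation=cv2.INTER_CUBIC))
E
```

```text
(no output)
```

View pics/w2z.png

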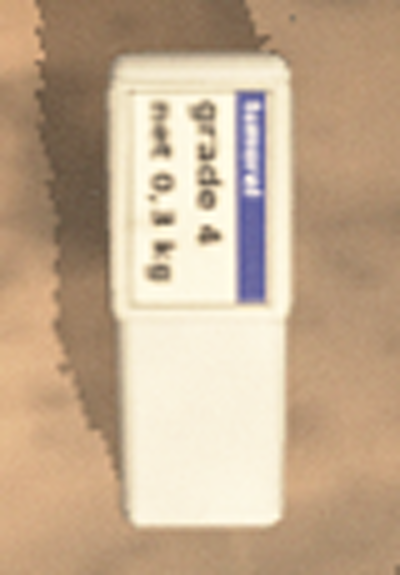

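```bash
python3 - <<'E'
from h import *
import pickle
np.set_printoptions(precision=4,suppress=True)
c,w,t=pickle.load(open('v2.pkl','rb'))
print(np.array(c['world_from_camera'])[:3])
q=np.array([(112,82),(292,80),(291,310),(114,310),(120,325),(286,325),(281,520),(130,522),(115,55),(287,55)],float);p=(q+.5)/5-.5+[235,35]
for z in(.033,.0165,.0):print(z,plane('wrist',p,z,c)[:,:2].tolist())
E
```

```text
[[ 0.9886 -0.1447 -0.0417  0.541 ]
 [-0.1506 -0.9454 -0.289   0.3324]
 [ 0.0024  0.292  -0.9564  0.3941]]
0.033 [[0.5247760284790888, 0.3695144274942232], [0.5570832998516457, 0.36491521987296155], [0.5510648661944935, 0.324700503819146], [0.5184358733527824, 0.32969657678100867], [0.5190895154530119, 0.3268366549295362], [0.549750288599491, 0.3221423175510594], [0.5435716910153757, 0.2862797182003114], [0.5148643021834373, 0.29028653086809025], [0.5260818103221171, 0.3740143349593793], [0.5568082299315961, 0.3693069831830046]]
0.0165 [[0.5240359913548063, 0.3712104224916101], [0.5578194309406423, 0.366401070100817], [0.5515260059245489, 0.32434888269697254], [0.5174061449278394, 0.32957323380750575], [0.5180896529266801, 0.3265826377904275], [0.5501513632860691, 0.3216738090195765], [0.5436904562103493, 0.28417259312963966], [0.5136713832565527, 0.28836248314333646], [0.5254014363500683, 0.37591593755160635], [0.5575317926588848, 0.37099349973528495]]
0.0 [[0.5232959542305239, 0.37290641748899706], [0.5585555620296389, 0.3678869203286725], [0.5519871456546044, 0.3239972615747991], [0.5163764165028963, 0.32944989083400283], [0.5170897904003483, 0.3263286206513189], [0.5505524379726471, 0.32120530048809354], [0.5438092214053228, 0.28206546805896787], [0.512478464329668, 0.2864384354185826], [0.5247210623780195, 0.37781754014383345], [0.5582553553861733, 0.37268001628756536]]
```

```bash
python3 - <<'E'
from h import *
delta([.5348,.332,.006],tgt(-8.3))
E
```

```text
t 9.72 tcp [0.5295 0.2593 0.2514] gap 0.0856 F [-0.4 -0.1  0.3] j [-0.16  0.55 -0.55  1.57  0.3   1.1  -0.92]
 trans(tool) [ 0.2458 -0.0061 -0.0715] rotvec [-0.34 -0.28 -0.11]
```

Call:
{"fn": "play_rows", "kwargs": {"angular": [[-0.3,-0.3,-0.1],[-0.3,-0.3,-0.1],[-0.3,-0.3,-0.1],[-0.3,-0.3,-0.1],[-0.3,-0.3,-0.1],[-0.3,-0.3,-0.1],[-0.3,-0.3,-0.1],[-0.3,-0.3,-0.1],[-0.3,-0.3,-0.1],[-0.3,-0.3,-0.1]], "translation": [[0,-0.003,-0.03],[0.01,-0.005,-0.055],[0.04,-0.006,-0.07],[0.075,-0.006,-0.0715],[0.11,-0.006,-0.0715],[0.14,-0.006,-0.0715],[0.165,-0.006,-0.0715],[0.18,-0.006,-0.0715],[0.19,-0.006,-0.0715],[0.19,-0.006,-0.0715]], "claw": [-1,-1,-1,-1,-1,-1,-1,-1,-1,-1]}}

```text
clock: 10.55
eef_pos: [0.534, 0.3307, 0.0597]
ee_rot: [-0.534, -0.462, 0.537, -0.462]
contact_force: [0.1, -0.5, 0.0]
finger_gap: 0.0853
```

```bash
python3 - <<'E'
from h import *
delta([.5348,.332,.006],tgt(-8.3))
from cell import snapshot
cv2.imwrite("pics/w3.png",snapshot('wrist')[:,:,::-1])
E
```

```text
t 10.55 tcp [0.534  0.3307 0.0597] gap 0.0853 F [ 0.1 -0.5  0. ] j [-0.33  0.82 -0.44  1.64  0.45  0.79 -1.13]
 trans(tool) [ 0.0537  0.0007 -0.0016] rotvec [-0.06  0.18  0.14]
```

View pics/w3.png

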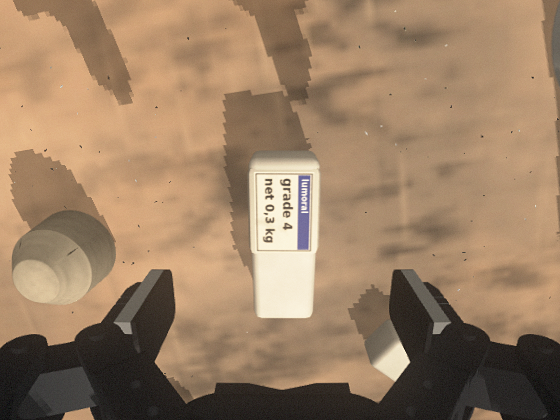

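```bash
python3 - <<'E'
from h import *
p=[(251,165),(319,163),(313,317),(257,318),(255,152),(315,152)]
for z in(.033,.025):print(np.round(plane('wrist',p,z)[:,:2],4).tolist())
E
```

```text
[[0.5269, 0.3736], [0.558, 0.37], [0.5454, 0.2884], [0.516, 0.2921], [0.5297, 0.3793], [0.5568, 0.3753]]
[[0.526, 0.3721], [0.5586, 0.3683], [0.5454, 0.2829], [0.5146, 0.2868], [0.5289, 0.3781], [0.5573, 0.3739]]
```

Call:
{"fn": "play_rows", "kwargs": {"angular": [[0,0.2,0.1],[0,0.2,0.1],[0,0.2,0.1],[0,0.2,0.1],[0,0.2,0.1],[0,0.2,0.1],[0,0.2,0.1],[0,0.2,0.1],[0,0.2,0.1],[0,0.2,0.1]], "translation": [[0.015,0.001,-0.004],[0.03,0.001,-0.004],[0.042,0.001,-0.004],[0.05,0.001,-0.004],[0.053,0.001,-0.004],[0.053,0.001,-0.004],[0.053,0.001,-0.004],[0.053,0.001,-0.004],[0.053,0.001,-0.004],[0.053,0.001,-0.004]], "claw": [-1,-1,-1,-1,-1,-1,0.2,0.6,1,1]}}

```text
clock: 11.43
eef_pos: [0.5366, 0.3355, 0.009]
ee_rot: [0.536, 0.462, -0.534, 0.462]
contact_force: [0.0, 0.3, -0.6]
finger_gap: 0.039
```

Call:
{"fn": "play_rows", "kwargs": {"angular": [[0,0,0],[0,0,0],[0,0,0],[0,0,0],[0,0,0],[0,0,0],[0,0,0],[0,0,0],[0,0,0],[0,0,0]], "translation": [[0,0,0],[0,0,0],[0,0,0],[0,0,0],[0,0,0],[0,0,0],[0,0,0],[0,0,0],[0,0,0],[0,0,0]], "claw": [1,1,1,1,1,1,1,1,1,1]}}

```text
clock: 12.27
eef_pos: [0.5368, 0.3356, 0.0093]
ee_rot: [0.537, 0.462, -0.534, 0.462]
contact_force: [0.8, 0.5, 4.1]
finger_gap: 0.0326
```

```bash
python3 - <<'E'
from h import *
from cell import snapshot
w=snapshot('wrist')[:,:,::-1];s=snapshot('side')[130:230,210:330,::-1]
o=np.zeros((420,800,3),np.uint8);o[:,:400]=w[:,80:480];o[:333,400:]=cv2.resize(s,(400,333),interpolation=cv2.INTER_CUBIC)
cv2.imwrite("pics/g.png",o)
E
```

```text
(no output)
```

View pics/g.png

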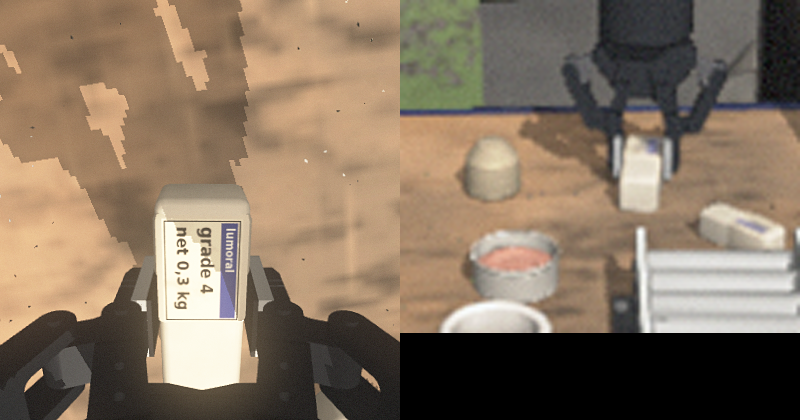

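The bar sits squarely between the pads, on the sleeve half. Lift.

Call:
{"fn": "play_rows", "kwargs": {"angular": [[0,0,0],[0,0,0],[0,0,0],[0,0,0],[0,0,0],[0,0,0],[0,0,0],[0,0,0],[0,0,0],[0,0,0]], "translation": [[-0.005,0,0],[-0.015,0,0],[-0.03,0,0],[-0.05,0,0],[-0.075,0,0],[-0.1,0,0],[-0.125,0,0],[-0.15,0,0],[-0.17,0,0],[-0.18,0,0]], "claw": [1,1,1,1,1,1,1,1,1,1]}}

```text
clock: 13.2
eef_pos: [0.5369, 0.3359, 0.1926]
ee_rot: [0.538, 0.462, -0.532, 0.462]
contact_force: [0.9, 0.3, -1.8]
finger_gap: 0.0328
```

```bash
python3 - <<'E'
from h import *
from cell import snapshot
delta([.566,-.177,.19],tgt(-2.3))
w=snapshot('wrist')[:,:,::-1];s=snapshot('side')[70:230,200:360,::-1]
o=np.zeros((420,800,3),np.uint8);o[:,:400]=w[:,80:480];o[:400,400:]=cv2.resize(s,(400,400),interpolation=cv2.INTER_CUBIC)
cv2.imwrite("pics/g2.png",o)
E
```

```text
t 13.2 tcp [0.5369 0.3359 0.1926] gap 0.0328 F [ 0.9  0.3 -1.8] j [-0.3   0.67 -0.52  1.52  0.36  1.04 -1.05]
 trans(tool) [-3.000e-04  1.033e-01  5.032e-01] rotvec [-6.06 -0.37 -0.33]
```

View pics/g2.png

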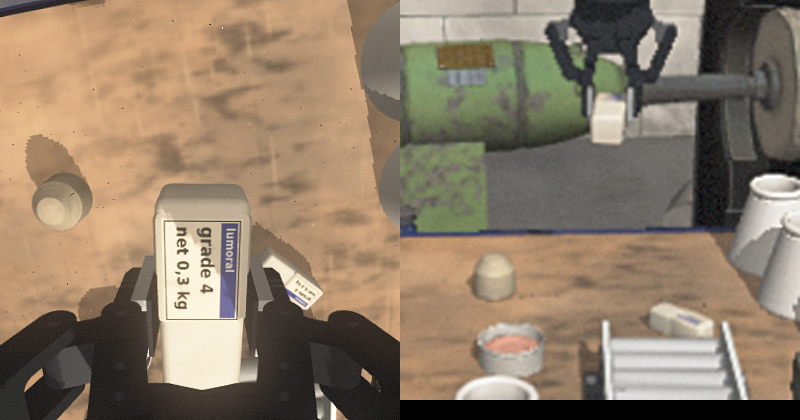

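Call:
{"fn": "play_rows", "kwargs": {"angular": [[-0.5,0,0],[-1,0,0],[-1.5,0,0],[-2,0,0],[-3,0,0],[-4,-0.1,-0.1],[-4.5,-0.2,-0.2],[-5,-0.3,-0.3],[-5.5,-0.4,-0.3],[-6,-0.4,-0.3]], "translation": [[0,0.002,0.01],[0,0.006,0.03],[0,0.012,0.06],[0,0.018,0.09],[0,0.025,0.12],[0,0.031,0.15],[0,0.037,0.18],[0,0.043,0.21],[0,0.049,0.24],[0,0.055,0.27]], "claw": [1,1,1,1,1,1,1,1,1,1]}}

```text
clock: 14.13
eef_pos: [0.5504, 0.0578, 0.1879]
ee_rot: [-0.508, -0.49, 0.512, -0.489]
contact_force: [0.2, 0.3, -0.9]
finger_gap: 0.0328
```

```bash
python3 - <<'E'
from h import *
delta([.5652,-.1745,.18],tgt(-2.3))
E
```

```text
t 14.13 tcp [0.5504 0.0578 0.1879] gap 0.0328 F [ 0.2  0.3 -0.9] j [ 0.22  0.57 -0.57  1.75  0.37  0.94 -0.54]
 trans(tool) [0.0083 0.0243 0.2314] rotvec [-0.04  0.14  0.23]
```

Call:
{"fn": "play_rows", "kwargs": {"angular": [[0,0,0.1],[0,0.1,0.2],[0,0.1,0.2],[0,0.1,0.2],[0,0.1,0.2],[0,0.1,0.2],[0,0.1,0.2],[0,0.1,0.2],[0,0.1,0.2],[0,0.1,0.2]], "translation": [[0,0.003,0.03],[0,0.006,0.06],[0,0.009,0.09],[0,0.012,0.12],[0,0.016,0.15],[0,0.019,0.18],[0,0.021,0.205],[0,0.023,0.222],[0,0.0243,0.231],[0,0.0243,0.231]], "claw": [1,1,1,1,1,1,1,1,1,1]}}

```text
clock: 14.97
eef_pos: [0.5636, -0.1777, 0.1864]
ee_rot: [-0.51, -0.489, 0.513, -0.488]
contact_force: [-0.4, -0.2, -1.8]
finger_gap: 0.0327
```

```bash
python3 - <<'E'
from h import *
from cell import snapshot
import pickle
delta([.5652,-.1745,.12],tgt(-2.3))
c=camera_info('wrist');w=snapshot('wrist');s=snapshot('side');pickle.dump((c,w,s),open('v3.pkl','wb'))
cv2.imwrite("pics/w4.png",w[:,:,::-1]);cv2.imwrite("pics/s4.png",cv2.resize(s[100:350,170:420,::-1],(600,600),interpolation=cv2.INTER_CUBIC))
E
```

```text
t 14.97 tcp [ 0.5636 -0.1777  0.1864] gap 0.0327 F [-0.4 -0.2 -1.8] j [ 0.61  0.63 -0.56  1.65  0.39  0.99 -0.13]
 trans(tool) [ 0.0664  0.0017 -0.0034] rotvec [-0.33  0.1   0.24]
```

View pics/w4.png

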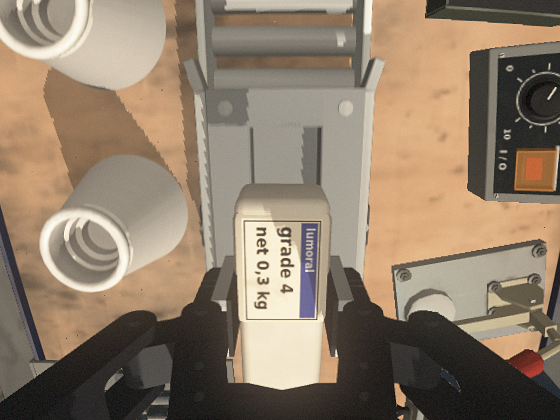

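View pics/s4.png

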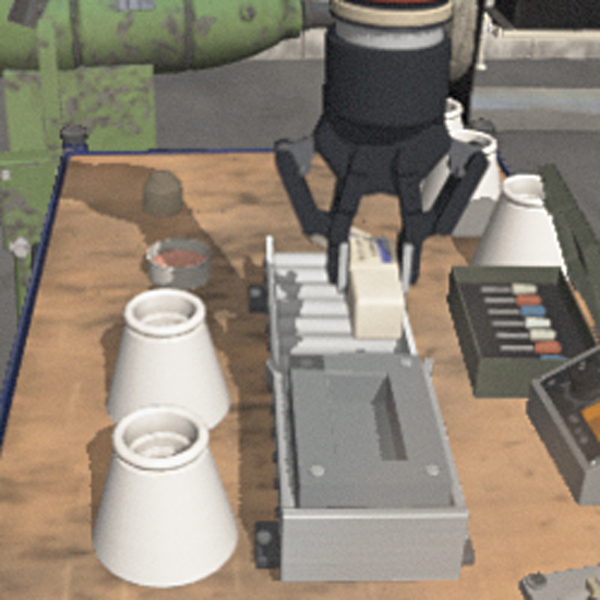

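```bash
python3 - <<'E'
import pickle,cv2
c,w,s=pickle.load(open('v3.pkl','rb'))
cv2.imwrite('pics/w4z.png',cv2.resize(w[170:340,220:345,::-1],None,fx=3.5,fy=3.5,interpolation=cv2.INTER_CUBIC))
cv2.imwrite('pics/s4z.png',cv2.resize(s[190:250,300:350,::-1],None,fx=10,fy=10,interpolation=cv2.INTER_CUBIC))
E
```

```text
(no output)
```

View pics/w4z.png

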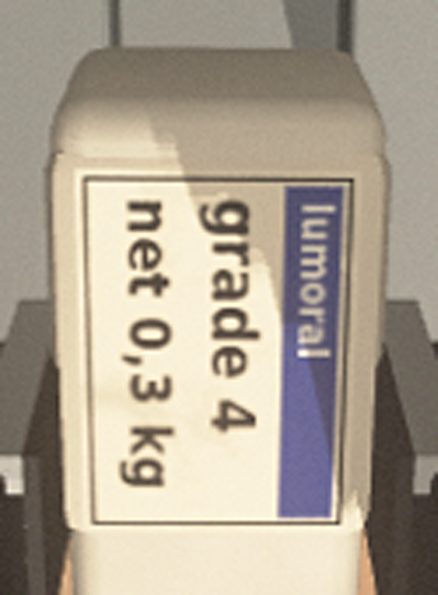

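View pics/s4z.png

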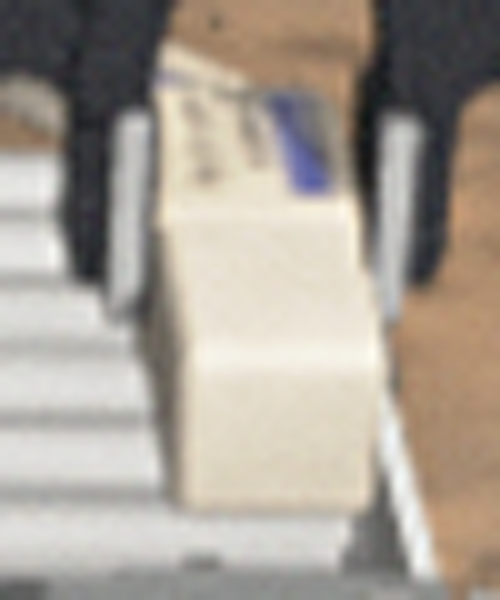

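```bash
python3 - <<'E'
from h import *
import pickle
np.set_printoptions(precision=4,suppress=True)
c2=pickle.load(open('v2.pkl','rb'))[0];c3,_,_=pickle.load(open('v3.pkl','rb'))
q=np.array([(133,92),(268,90),(265,303),(133,303),(128,520),(281,520)],float);p=(q+.5)/5-.5+[235,35]
A=plane('wrist',p,.033,c2)[:,:2];print(A)
q=np.array([(85,178),(352,180),(340,523),(93,523),(52,152),(387,155),(70,528),(373,528)],float);p=(q+.5)/3.5-.5+[220,170]
for z in(.2101,.207):
  B=plane('wrist',p,z,c3)[:,:2];print(z,B,'lab ctr',B[:4].mean(0),'axis deg',[np.degrees(np.arctan2(-(B[i]-B[j])[0],(B[i]-B[j])[1])) for i,j in((0,3),(1,2))], 'sizes',np.linalg.norm(B[0]-B[1]),np.linalg.norm(B[0]-B[3]))
print('A sizes',np.linalg.norm(A[0]-A[1]),np.linalg.norm(A[0]-A[3]),A[:4].mean(0))
q=np.array([(190,355),(380,355),(180,508),(365,506)],float);p=(q+.5)/10-.5+[300,190]
print('side near top',plane('side',p[:2],.2101)[:,:2],'bottom',plane('side',p[2:],.177)[:,:2])
E
```

```text
[[0.5283 0.3672]
 [0.5525 0.3639]
 [0.5465 0.3267]
 [0.5221 0.3304]
 [0.5145 0.2907]
 [0.5436 0.2863]]
0.2101 [[ 0.5527 -0.1449]
 [ 0.5782 -0.1462]
 [ 0.5765 -0.1846]
 [ 0.5505 -0.1835]
 [ 0.5498 -0.1422]
 [ 0.5816 -0.1439]
 [ 0.548  -0.1841]
 [ 0.58   -0.1854]] lab ctr [ 0.5645 -0.1648] axis deg [np.float64(-3.2328022139771475), np.float64(-2.6003415881881966)] sizes 0.02557342689066505 0.03866858256405121
0.207 [[ 0.5523 -0.146 ]
 [ 0.5785 -0.1474]
 [ 0.5767 -0.1868]
 [ 0.5501 -0.1856]
 [ 0.5493 -0.1432]
 [ 0.582  -0.1449]
 [ 0.5475 -0.1862]
 [ 0.5803 -0.1876]] lab ctr [ 0.5644 -0.1665] axis deg [np.float64(-3.232802213977025), np.float64(-2.6003415881881318)] sizes 0.026245370881638697 0.03968460289658098
A sizes 0.024503402212508255 0.03732209557640962 [0.5373 0.347 ]
side near top [[ 0.547  -0.2295]
 [ 0.5749 -0.2308]] bottom [[ 0.5488 -0.2195]
 [ 0.5771 -0.2204]]
```

Call:
{"fn": "play_rows", "kwargs": {"angular": [[-0.1,0,0.1],[-0.3,0.1,0.2],[-0.3,0.1,0.2],[-0.3,0.1,0.2],[-0.3,0.1,0.2],[-0.3,0.1,0.2],[-0.3,0.1,0.2],[-0.3,0.1,0.2],[-0.3,0.1,0.2],[-0.3,0.1,0.2]], "translation": [[0,0.001,-0.002],[0.01,0.001,-0.002],[0.022,0.001,-0.002],[0.034,0.001,-0.002],[0.046,0.001,-0.002],[0.056,0.001,-0.002],[0.063,0.001,-0.002],[0.068,0.001,-0.002],[0.07,0.001,-0.002],[0.07,0.001,-0.002]], "claw": [1,1,1,1,1,1,1,1,1,1]}}

```text
clock: 15.9
eef_pos: [0.5653, -0.1707, 0.117]
ee_rot: [0.509, 0.492, -0.508, 0.491]
contact_force: [0.2, -0.1, -0.8]
finger_gap: 0.0329
```

```bash
python3 - <<'E'
from h import *
from cell import snapshot
import pickle
delta([.5648,-.176,.105],tgt(-2.3))
c=camera_info('wrist');w=snapshot('wrist');s=snapshot('side');t=snapshot('top');pickle.dump((c,w,s,t),open('v4.pkl','wb'))
cv2.imwrite("pics/w5.png",cv2.resize(w[60:360,180:380,::-1],None,fx=2,fy=2));cv2.imwrite("pics/s5.png",cv2.resize(s[190:310,270:390,::-1],(600,600),interpolation=cv2.INTER_CUBIC))
E
```

```text
t 15.9 tcp [ 0.5653 -0.1707  0.117 ] gap 0.0329 F [ 0.2 -0.1 -0.8] j [ 0.58  0.71 -0.53  1.72  0.45  0.84 -0.18]
 trans(tool) [ 0.0119 -0.0004  0.0053] rotvec [ 0.32 -0.18 -0.03]
```

View pics/w5.png

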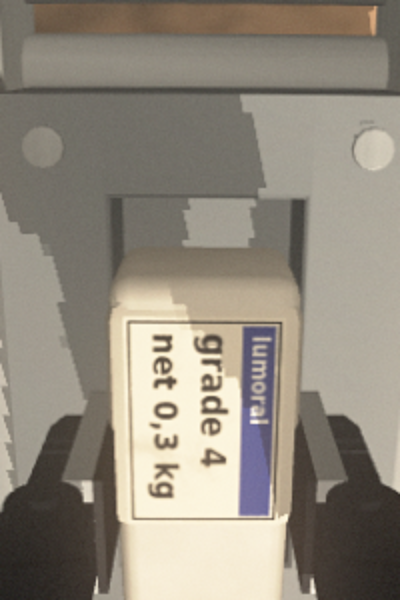

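View pics/s5.png

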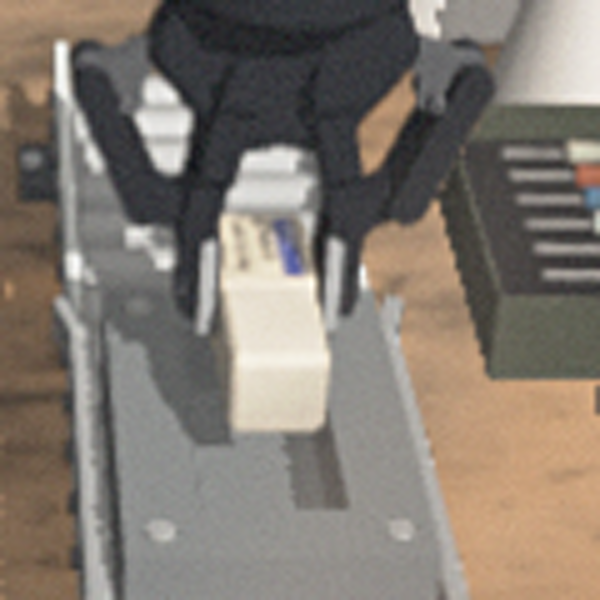

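Call:
{"fn": "play_rows", "kwargs": {"angular": [[0.1,-0.1,0],[0.3,-0.2,0],[0.3,-0.2,0],[0.3,-0.2,0],[0.3,-0.2,0],[0.3,-0.2,0],[0.3,-0.2,0],[0.3,-0.2,0],[0.3,-0.2,0],[0.3,-0.2,0]], "translation": [[0,0,0.002],[0.002,0,0.004],[0.004,0,0.005],[0.006,0,0.005],[0.008,0,0.005],[0.008,0,0.005],[0.008,0,0.005],[0.008,0,0.005],[0.008,0,0.005],[0.008,0,0.005]], "claw": [1,1,1,1,1,1,1,1,1,1]}}

```text
clock: 16.88
eef_pos: [0.5659, -0.1757, 0.1101]
ee_rot: [0.51, 0.489, -0.509, 0.491]
contact_force: [0.3, 1.0, -1.3]
finger_gap: 0.0325
```

```bash
cat > look.py <<'E'
from h import *
from cell import snapshot
import pickle,sys
n=sys.argv[1]
delta([.5648,-.176,.105],tgt(-2.3))
c=camera_info('wrist');w=snapshot('wrist');s=snapshot('side');pickle.dump((c,w,s),open(f'v{n}.pkl','wb'))
cv2.imwrite(f"pics/w{n}.png",cv2.resize(w[60:360,180:380,::-1],None,fx=2,fy=2));cv2.imwrite(f"pics/s{n}.png",cv2.resize(s[200:300,280:380,::-1],(600,600),interpolation=cv2.INTER_CUBIC))
E
python3 look.py 6
```

```text
t 16.88 tcp [ 0.5659 -0.1757  0.1101] gap 0.0325 F [ 0.3  1.  -1.3] j [ 0.58  0.72 -0.52  1.72  0.46  0.82 -0.19]
 trans(tool) [ 0.0051 -0.0011  0.0003] rotvec [ 0.01  0.04 -0.15]
```

View pics/w6.png

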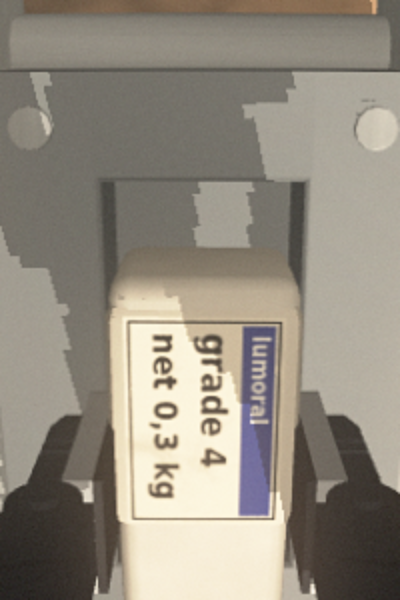

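View pics/s6.png

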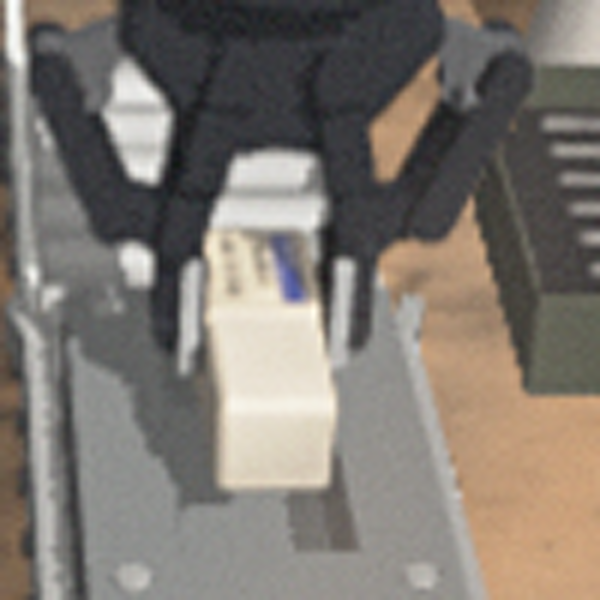

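```bash
cat > tri.py <<'E'
from h import *
import pickle,sys
def tri2(pw,cw,ps):
    o1,d1=ray('wrist',[pw],cw);o2,d2=ray('side',[ps]);a=d1[0];b=d2[0]
    t=np.linalg.lstsq(np.c_[a,-b],o2-o1,rcond=None)[0];q1=o1+a*t[0];q2=o2+b*t[1];return np.round((q1+q2)/2,4),round(np.linalg.norm(q1-q2),4)
E
python3 - <<'E'
from tri import *
import cv2
c,w,s=pickle.load(open('v6.pkl','rb'))
cv2.imwrite('pics/a.png',cv2.resize(s[232:290,305:345,::-1],None,fx=10,fy=10,interpolation=cv2.INTER_CUBIC))
W=lambda q:(np.array(q)+.5)/2-.5+[180,60];S=lambda q:(np.array(q)+.5)/6-.5+[280,200]
print('blue stripe near-right',tri2(W((274,517)),c,S((307,300))))
print('blue near-left',tri2(W((240,515)),c,S((286,300))))
print('sleeve edge R',tri2(W((293,520)),c,S((320,305))),'L',tri2(W((118,521)),c,S((206,303))))
for z in (.1,.104):print(z,plane('side',[S((217,487)),S((328,489))],z)[:,:2])
for z in (.134,.137):
  L=plane('wrist',[W(q) for q in((127,320),(281,322),(274,519),(132,518))],z,c)[:,:2];print(z,L.round(4).tolist(),L.mean(0),np.linalg.norm(L[0]-L[1]),np.linalg.norm(L[0]-L[3]))
P=plane('wrist',[W((102,180)),W((307,180)),W((30,128)),W((376,128))],.086,c)[:,:2];print('pocket/screws',P)
print('pocket near right side',plane('side',[S((357,550))],.086))
print(np.array(c['world_from_camera'])[:3,3])
E
```

```text
blue stripe near-right (array([ 0.5785, -0.1823,  0.1338]), np.float64(0.0003))
blue near-left (array([ 0.5725, -0.1818,  0.1337]), np.float64(0.0003))
sleeve edge R (array([ 0.582 , -0.1837,  0.133 ]), np.float64(0.0004)) L (array([ 0.5502, -0.1821,  0.1338]), np.float64(0.0007))
0.1 [[ 0.55024928 -0.21990761]
 [ 0.57985457 -0.22245567]]
0.104 [[ 0.54933766 -0.22494896]
 [ 0.57867541 -0.22747399]]
0.134 [[0.5544, -0.1427], [0.5802, -0.1441], [0.5786, -0.1827], [0.5525, -0.1814]] [ 0.56643172 -0.16272018] 0.025777208684597444 0.038700254217677164
0.137 [[0.5548, -0.1417], [0.5799, -0.143], [0.5784, -0.1806], [0.5529, -0.1793]] [ 0.56649017 -0.16114442] 0.025121333990549895 0.03771556585575449
pocket/screws [[ 0.54532752 -0.12655555]
 [ 0.59093816 -0.12837882]
 [ 0.53040949 -0.11443455]
 [ 0.60612934 -0.11745409]]
pocket near right side [[ 0.58728505 -0.23137532  0.086     ]]
[ 0.56872901 -0.10078946  0.2519061 ]
```

View pics/a.png

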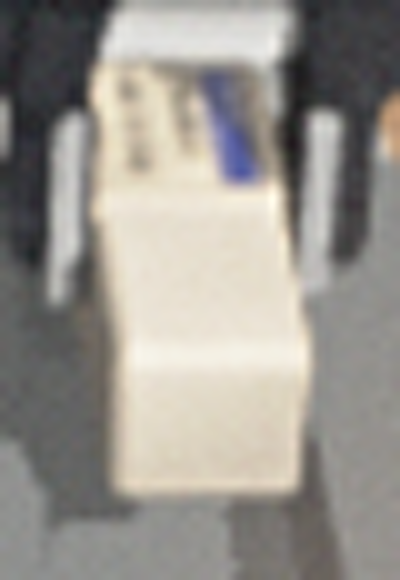

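The triangulated bar top is at z = 0.1337, so the underside is at about 0.101 and the gap about 15 mm. The bar's centre agrees with the pocket's to about 1 mm. Lower about 4.5 mm more.

Call:
{"fn": "play_rows", "kwargs": {"angular": [[0,0,0],[0.2,0,-0.1],[0.2,0,-0.1],[0.2,0,-0.1],[0.2,0,-0.1],[0.2,0,-0.1],[0.2,0,-0.1],[0.2,0,-0.1],[0.2,0,-0.1],[0.2,0,-0.1]], "translation": [[0.001,0,0],[0.002,-0.0003,0],[0.003,-0.0003,0],[0.004,-0.0003,0],[0.0045,-0.0003,0],[0.0045,-0.0003,0],[0.0045,-0.0003,0],[0.0045,-0.0003,0],[0.0045,-0.0003,0],[0.0045,-0.0003,0]], "claw": [1,1,1,1,1,1,1,1,1,1]}}

```text
clock: 17.82
eef_pos: [0.5656, -0.1757, 0.1056]
ee_rot: [0.511, 0.489, -0.511, 0.489]
contact_force: [1.3, 0.3, -1.7]
finger_gap: 0.0331
```

```bash
python3 look.py 7; python3 -c "
import cv2
from cell import snapshot
cv2.imwrite('pics/t7.png',snapshot('top')[:,:,::-1])"
```

```text
t 17.82 tcp [ 0.5656 -0.1757  0.1056] gap 0.0331 F [ 1.3  0.3 -1.7] j [ 0.57  0.72 -0.51  1.72  0.46  0.82 -0.2 ]
 trans(tool) [ 0.0006 -0.0008  0.0003] rotvec [-0.18  0.04 -0.05]
```

View pics/w7.png

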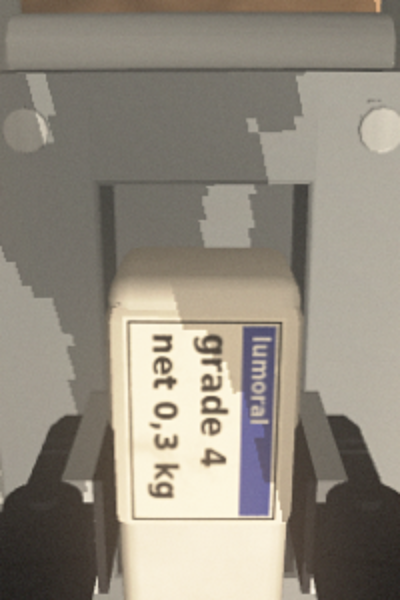

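View pics/s7.png

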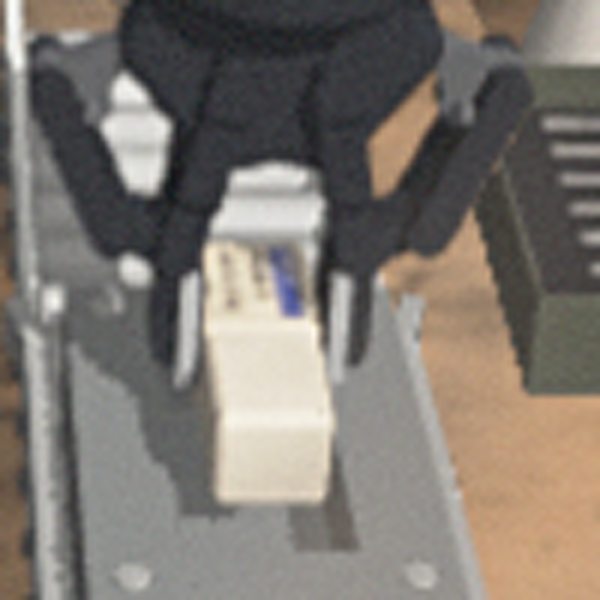

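View pics/t7.png

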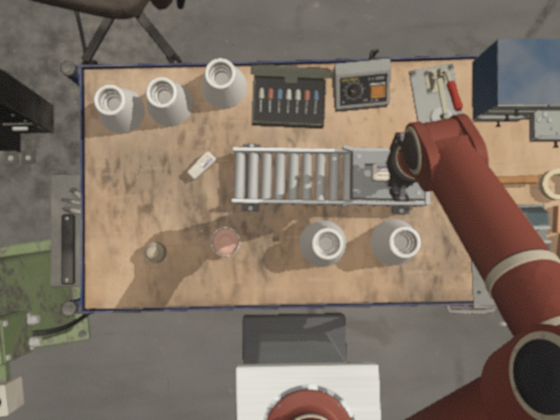

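```bash
python3 - <<'E'
from tri import *
c,w,s=pickle.load(open('v7.pkl','rb'))
W=lambda q:(np.array(q)+.5)/2-.5+[180,60];S=lambda q:(np.array(q)+.5)/6-.5+[280,200]
print(tri2(W((274,517)),c,S((306,314))),tri2(W((118,521)),c,S((206,318))))
print(plane('side',[S((216,500)),S((326,501))],.0963)[:,:2])
L=plane('wrist',[W(q) for q in((127,320),(281,322),(274,519),(132,518),(116,307),(299,307),(118,521),(292,520))],.1293,c)[:,:2];print(L.round(4).tolist())
print(plane('wrist',[W(q) for q in((97,182),(312,182),(25,130),(380,130))],.086,c)[:,:2])
print([cv2.norm(0.)] and state()['joint_velocities'].round(3) if hasattr(state()['joint_velocities'],'round') else state()['joint_velocities'])
E
```

```text
(array([ 0.5784, -0.1825,  0.1293]), np.float64(0.0)) (array([ 0.5501, -0.1824,  0.129 ]), np.float64(0.0012))
[[ 0.55006529 -0.22079174]
 [ 0.5795232  -0.2229069 ]]
[[0.5543, -0.1428], [0.5801, -0.1443], [0.5784, -0.1829], [0.5522, -0.1815], [0.5526, -0.1404], [0.5831, -0.1418], [0.5496, -0.1821], [0.5817, -0.1833]]
[[ 0.54469509 -0.12621642]
 [ 0.59127883 -0.12823178]
 [ 0.53021466 -0.11435026]
 [ 0.60587285 -0.11762643]]
[-0.    -0.    -0.001  0.001  0.    -0.001 -0.001]
```

The bar's top is at 0.129, so the underside is about 10 mm above the rim. It is centred within about 1 mm, the arm is at rest, and the bystanders haven't moved. I'm handing the job in.

```bash
python3 -c "
from cell import *
print(job_done());print(state()['clock'])"
```

```text
the job is handed in; nothing more can be done
None
the job is handed in; nothing more can be done
```

I pushed the carrier along the rollers until it was home against the end stop. I then lifted the larger bar well above the cone tops, carried it over, and handed the job in about 18 s in, with the bar held above the pocket.

- **Carrier:** at the end stop it no longer moved while the push rose from 3.6 to 10 N. The top and wrist pictures then showed it seated.
- **Height:** the bar's top measured z ≈ 0.129 m, so its underside is about 0.096 m, roughly 10 mm above the rim. The force reading showed no contact with the carrier.
- **Line-up:** the bar's centre is within about 1 mm of the pocket's centre both ways, and the yaw agrees to within about half a degree. The tool is within 0.2° of vertical. The pictures show no tilt of the bar, but they only resolve about 1–2°.
- **Bystanders:** in the last top view the cones, the tin and the bob look to be where they started; I did not measure them again.
- **Disagreements:**
  - The top and wrist cameras differed by about 4 mm on where the bar lay before the grasp, and by about 1 mm on the pocket. I used the wrist view for the final line-up.
  - An early size check with the wrist camera suggested the bar sat up to 5 mm higher in the grip. Triangulating it with the side camera did not bear that out.

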